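Snap the sterilizer cup's lid shut

TASK

The lid of the pale grey sterilizer cup stands ajar: with your fingertips push it down on its hinge, then press round its rim until all four rim sections have clicked fully down. Only push and press, without picking up or shifting the cup, and leave the rack, rings, bottle, spoon and mug where they are.

Things in the scene. Friction and masses are not known exactly. Their poses are not given: they have to be found in the camera images.
- cup: Pale grey round sterilizer cup, outer diameter 134 mm, wall top 75 mm above its underside, 0.35 to 0.65 kg, standing loose on the cutting board. Origin: centre of its underside. z up, +x towards its lid hinge, +y to the left when looking from the lid's free front edge to the hinge.
- lid (a joint): Hinge of the cup's lid (rad): 0 = lid down level on the cup, grows as the lid rises; starts standing ajar between 0.35 and 0.95. The hinge has friction: the lid stays at any angle and about 1 to 3 N downward near the front shuts it. Its axis is parallel to the cup's y.
- lid_hinge (a point): Point on the lid's hinge axis, at x 78 mm, y 0, z 80 mm in the cup's frame; axes parallel to the cup's.
- lid_push (a point): Point on the flat top face of the lid's central disc, on its middle line, 110 mm from the hinge axis and 4 mm above it along the lid's normal (so z 84 mm in the cup's frame when the lid is down). Moves with the lid; its z is the lid's outward normal, its x points to the hinge. The central disc, diameter 111 mm, is centred 78 mm from the hinge axis; the four rim sections stand round it.
- board: Light oak cutting board, 360 x 580 x 18 mm, fixed. Origin: centre of its underside, on the work surface.
- rack: Grass-shaped silicone rack: white base 165 x 115 x 16 mm with green blades up to 72 mm high. Origin: centre of its underside. Bystander.
- ring_a: Orange bottle ring, 48 mm outside, 36 mm inside, 16 mm high, lying flat. Origin: centre of its underside. Bystander.
- ring_b: Second orange bottle ring, like ring_a. Bystander.
- bottle: Clear plastic bottle with a white cap, 58 mm diameter, 140 mm tall, upright. Origin: centre of its underside. Bystander.
- spoon: Stainless spoon 150 mm long, lying flat along its own x. Bystander.
- mug: White ceramic mug, 76 mm diameter, 90 mm tall, beside the board. Origin: centre of its underside. Bystander.
- section_fl (a joint): Travel of the front left snap section of the lid rim (m): 0 = standing up, 0.006 = clicked fully down; starts anywhere from 0 to 0.0025. A stiff snap fit: it takes about 6 to 8 N all the way to its stop and stays where it is left, so a half-done press leaves it part-way.
- section_fl_top (a point): Middle of the top face of the front left rim section: a darker grey arc about 75 degrees long, 14 mm wide and 8 mm thick on a circle of radius 64.5 mm about the cup's axis, centred 135 degrees from the cup's +x (lid down). With the lid down this point is 92 mm above the cup's underside while fully up (8 mm above the lid's central disc, the orange seal showing below it) and 86 mm (2 mm above the disc) once clicked down.
- section_fr (a joint): Travel of the front right snap section of the lid rim (m): 0 = standing up, 0.006 = clicked fully down; starts anywhere from 0 to 0.0025. A stiff snap fit: it takes about 6 to 8 N all the way to its stop and stays where it is left, so a half-done press leaves it part-way.
- section_fr_top (a point): Middle of the top face of the front right rim section: a darker grey arc about 75 degrees long, 14 mm wide and 8 mm thick on a circle of radius 64.5 mm about the cup's axis, centred -135 degrees from the cup's +x (lid down). With the lid down this point is 92 mm above the cup's underside while fully up (8 mm above the lid's central disc, the orange seal showing below it) and 86 mm (2 mm above the disc) once clicked down.
- section_bl (a joint): Travel of the back left snap section of the lid rim (m): 0 = standing up, 0.006 = clicked fully down; starts anywhere from 0 to 0.0025. A stiff snap fit: it takes about 6 to 8 N all the way to its stop and stays where it is left, so a half-done press leaves it part-way.
- section_bl_top (a point): Middle of the top face of the back left rim section: a darker grey arc about 75 degrees long, 14 mm wide and 8 mm thick on a circle of radius 64.5 mm about the cup's axis, centred 45 degrees from the cup's +x (lid down). With the lid down this point is 92 mm above the cup's underside while fully up (8 mm above the lid's central disc, the orange seal showing below it) and 86 mm (2 mm above the disc) once clicked down.
- section_br (a joint): Travel of the back right snap section of the lid rim (m): 0 = standing up, 0.006 = clicked fully down; starts anywhere from 0 to 0.0025. A stiff snap fit: it takes about 6 to 8 N all the way to its stop and stays where it is left, so a half-done press leaves it part-way.
- section_br_top (a point): Middle of the top face of the back right rim section: a darker grey arc about 75 degrees long, 14 mm wide and 8 mm thick on a circle of radius 64.5 mm about the cup's axis, centred -45 degrees from the cup's +x (lid down). With the lid down this point is 92 mm above the cup's underside while fully up (8 mm above the lid's central disc, the orange seal showing below it) and 86 mm (2 mm above the disc) once clicked down.
Not all that is in view belongs to the job. What is shaped like the cup but blue is not meant.

How it is judged:
On the way, in this order (a step that is already met when the one before it is completed fails the run):
1. the lid is pushed down on the cup (value of joint lid below 0.06 rad), for 0.1 s.
2. all four rim sections are clicked down with the lid shut (value of joint each of section_fl, section_fr, section_bl, section_br above 0.0048 m and value of joint lid below 0.05 rad), for 0.2 s.
At the end, for the whole second after the job is handed in: The lid is down (hinge below 0.05 rad), each of the four rim sections is pressed more than 4.8 mm of its 6 mm, the cup stands upright (within 0.06 rad), at rest, within 30 mm of where it was, and each bystander is within 25 mm of where it was (all of step 2 and distance of cup from where it was at the start of the episode below 0.03 m and angle between cup's own z axis and vertical below 0.06 rad and linear speed of cup below 0.02 m/s and distance of each of rack, ring_a, ring_b, bottle, spoon, mug from where it was at the start of the episode below 0.025 m); the robot touches nothing.
It fails at once if the cup is lifted off the board (z of cup in the frame of board above 0.03 m).
It fails at once if the cup is tipped (angle between cup's own z axis and vertical above 0.2 rad).
It fails at once if the cup is shoved more than 40 mm (distance of cup from where it was at the start of the episode above 0.04 m).
It fails at once if a bystander is moved or lifted more than 30 mm (distance of any of rack, ring_a, ring_b, bottle, spoon, mug from where it was at the start of the episode above 0.03 m).
It also fails if it takes over 51 s, if anything falls off the work surface, if the arm or the gripper's body presses on something with over 40 N, if the wrist force passes 120 N, or if a joint passes its speed limit or range.

ROBOT

A 7-joint arm with a two-finger parallel gripper is mounted at the origin on the work surface. World frame = base frame: x ahead of the robot, y to its left, z up, the work surface at z = 0. Lengths are in m, angles in rad, forces in N, time in s.
With the tool pointing down it reaches from about 0.425 to 0.925 m from the base axis. Payload 6.8 kg.
Tool frame: the origin (TCP) lies midway between the tips of the shut fingers; the grasp point (between the pads) lies 19 mm behind it; x points along the fingers, y is the direction in which the jaws open and shut, and the axes are right-handed (so a half turn about x gives the same grasp; the last joint's range is limited). The gripper opens to 85 mm and grips with 20 to 120 N. Pads are 22 mm wide; open, the fingers measure 114 mm over their backs; the gripper's body (76 mm by 85 mm) begins 54 mm behind the grasp point. The pads swing forward as they close: fully open they stand 13 mm farther back than shut.
Start: joints at [-1.214, 0.477, 0.022, 1.555, -0.011, 1.109, -0.083], TCP at [0.303, 0.603, 0.231] pointing down, gripper open.
Joint ranges: [-2.96, 2.96], [-0.34, 2.1], [-1.41, 1.46], [0.24, 2.44], [-1.37, 4.51], [0.17, 1.92], [-2.96, 2.96]. Speed limits (rad/s): [2.39, 2.39, 3.14, 3.14, 3.14, 3.14, 3.14].

INTERFACE

Orientations are given as a rotation vector (axis times angle).
In Python, from bench import r, viewer, nets gives the robot as it stands.
- The arm moves only by the shell command python3 -m pendant 'ROWS' [FORCE]. ROWS is JSON, one flat list of numbers, 5 for each row, row after row: the finger opening in mm, from 0 to 85.4, then the shift along the tool's x, y, z in mm, then the turn about the tool's x in rad. A call has 1 to 20 rows; each row shifts and turns the commanded pose from where the row before left it, along the tool's axes as they then stand; what a row does not reach is not made up. A row lasts 1/8 s, in which the tool goes at most 62.5 mm and 10.7 degrees, less where a joint would pass 70% of its speed; a pose out of reach is approached as far as the arm can. A call with a gripper value outside its range is refused whole. The fingers move at their own pace and stop on an object; FORCE is the grip in N (left out, the last holds). Time passes only in rows, so rows that do not move let the fingers close. It gives the time, the measured TCP pose, the force and the opening at its end, in the units of the state.
- r.get_obs(): the state, without advancing time (a new reading comes with each control period).
- viewer.grab_frame(name): name is "scene" or "top"; returns (picture, depth): 480x640x3 uint8, red, green, blue; 480x640 float32, m along the optical axis (not along the pixel's ray), 0 where there is no reading.
- viewer.calibration(name): a dict with "mtx" (3x3 intrinsics, pixels), "world_to_cam" (4x4, takes a point from world to camera coordinates). Camera axes: x right, y up, looking along -z (the intrinsics and any distortion apply to the point x, -y, -z); pixel columns grow to the right and rows downward; lengths in m; the calibration is good to about 2 mm. A picture is of the moment at which its call begins. calibration takes no time and is no camera call.
- r.hand_in(): hands the job in, once; it reports no verdict.
Trained networks look in the newest picture that a camera, given by its name, has taken for a name from the list of things; names that differ only in an ending like _2 or _b are one class to them, and where a whole thing is asked for, a point or a joint stands for the part that bears it (a point fixed in the world has none). Each returns a list of dicts, best first, with "score" (0 to 1); they miss things now and then, are a little off and sometimes report something else, mostly with a low value. They report only what shows in the picture. A call takes as long as a camera call. They do not tell look-alikes from the thing itself.
- nets.look_for(name, camera): "location" ([x, y, z] in m, in world coordinates, good to about 4 mm: the middle of the surface that is visible of it).
- nets.silhouettes(name, camera): "mask" (480x640 bool, what is visible of it).
The state is a dict: "clock": time; "joints": joint angles; "qvel": joint speeds; "tau": joint torques, N m; "tcp_pos": TCP position; "orientation": TCP orientation; "contact_force": force on the tool from outside, world axes, zero at the start; "moment": the same for the moment, N m; "grip_width": finger opening in m.
Only numpy, scipy, OpenCV 4.12 (cv2) and the standard library are available. Lean on these libraries where they do the work, as an engineer would, in place of code of your own. Each camera call takes 0.05 s, during which the arm holds its last target. There are 200 camera calls.

## Working session

There is one attempt and no reset: what is moved stays moved. The work goes in short steps, Python scripts to look and compute and a shell command to move; the robot and the scene stay as the last step left them, time stands still between calls to the robot, and variables do not carry over. Pictures are saved under pics/ and viewed, about 8 in all and at most 12, crops included, and the job is handed in when it is done.

```bash
mkdir -p pics; cat > h.py <<'E'
import numpy as np, cv2
from bench import r, viewer, nets
def cloud(cam):
    im,d=viewer.grab_frame(cam); c=viewer.calibration(cam); K=c["mtx"]; T=np.linalg.inv(c["world_to_cam"])
    v,u=np.mgrid[:480,:640]
    P=np.stack([(u-K[0,2])/K[0,0]*d,-(v-K[1,2])/K[1,1]*d,-d,np.ones_like(d)],-1)@T.T
    return im,d,P[...,:3]
E
python3 - <<'E'
from h import *
o=r.get_obs(); print({k:np.round(v,3) for k,v in o.items()})
fs=[]
for cam in("scene","top"):
    im,d,P=cloud(cam); cv2.imwrite(f"pics/{cam}0.png",im[...,::-1]); print(cam,viewer.calibration(cam).keys())
    np.save(f"{cam}0.npy",P)
    for n in("cup","lid_push","section_fl_top","section_fr_top","section_bl_top","section_br_top"):
        print(n,[(np.round(x["location"],3).tolist(),round(x["score"],2)) for x in nets.look_for(n,cam)][:3])
E
```

```text
{'clock': np.float64(0.0), 'joints': array([-1.214,  0.478,  0.022,  1.556, -0.012,  1.109, -0.083]), 'qvel': array([ 0.001, -0.001, -0.002,  0.001, -0.001, -0.001,  0.003]), 'tau': array([ 0.0000e+00, -5.9646e+01,  1.6080e+00, -2.8119e+01,  1.2000e-02,
        9.0000e-03,  0.0000e+00]), 'tcp_pos': array([0.302, 0.603, 0.23 ]), 'orientation': array([ 0.363,  1.54 , -0.366]), 'contact_force': array([1.004, 0.202, 0.423]), 'moment': array([0.016, 0.007, 0.03 ]), 'grip_width': np.float64(0.086)}
scene dict_keys(['mtx', 'world_to_cam'])
cup [([0.282, -0.24, 0.083], 0.86), ([0.246, -0.42, 0.085], 0.65), ([0.599, -0.072, 0.156], 0.64)]
lid_push [([0.278, 0.203, 0.085], 0.89), ([0.593, -0.229, 0.029], 0.7), ([0.599, -0.062, 0.165], 0.69)]
section_fl_top [([0.592, -0.009, 0.211], 0.83), ([0.327, -0.263, 0.09], 0.68), ([0.336, 0.18, 0.096], 0.56)]
section_fr_top [([0.556, -0.094, 0.207], 0.71), ([0.3, -0.177, 0.093], 0.68), ([0.196, -0.371, 0.09], 0.63)]
section_bl_top [([0.276, -0.464, 0.095], 0.88), ([0.611, -0.118, 0.132], 0.67), ([0.241, -0.292, 0.09], 0.63)]
section_br_top [([0.183, -0.453, 0.09], 0.87), ([0.212, -0.206, 0.094], 0.82), ([0.607, -0.118, 0.126], 0.81)]
top dict_keys(['mtx', 'world_to_cam'])
cup [([0.267, -0.23, 0.086], 0.9), ([0.575, -0.05, 0.086], 0.7), ([0.277, 0.21, 0.079], 0.66)]
lid_push [([0.597, -0.059, 0.168], 0.97), ([0.231, -0.417, 0.081], 0.84), ([0.273, 0.208, 0.086], 0.72)]
section_fl_top [([0.336, 0.184, 0.093], 0.68), ([0.582, -0.011, 0.21], 0.6), ([0.284, -0.372, 0.091], 0.6)]
section_fr_top [([0.3, 0.267, 0.087], 0.76), ([0.292, -0.171, 0.091], 0.64), ([0.197, -0.361, 0.09], 0.53)]
section_bl_top [([0.236, -0.29, 0.09], 0.74), ([0.276, -0.463, 0.09], 0.72), ([0.253, 0.149, 0.092], 0.71)]
section_br_top [([0.21, -0.2, 0.092], 0.69), ([0.22, 0.232, 0.087], 0.65), ([0.184, -0.452, 0.095], 0.58)]
```

View pics/scene0.png

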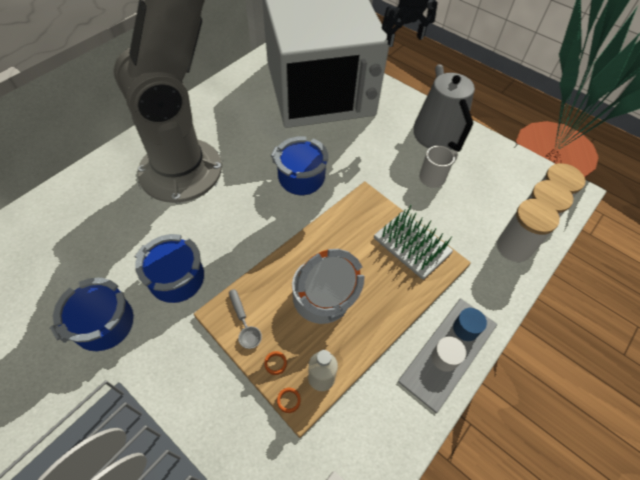

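View pics/top0.png

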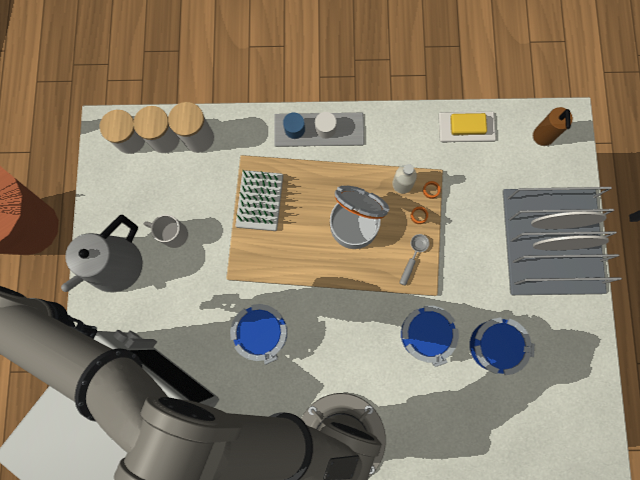

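Scene view: the pale grey cup is at (328,285) on the board. In the top view it is at (355,222), with its lid up on the far side, the bottle at (405,178), the rack at (260,200), and the blue look-alikes off the board. Next I fit the cup and lid geometry.

```bash
cat > fit.py <<'E'
from h import *
from scipy.optimize import least_squares
Q=np.concatenate([np.load("scene0.npy")[::1].reshape(-1,3),np.load("top0.npy").reshape(-1,3)])
sel=(abs(Q[:,0]-.575)<.12)&(abs(Q[:,1]+.065)<.085)&(Q[:,2]>.05)&(Q[:,2]<.26)
Q=Q[sel]; hi=Q[Q[:,2]>.115]
# RANSAC plane on lid
rng=np.random.default_rng(0);best=0
for _ in range(500):
    a=hi[rng.choice(len(hi),3,False)];n=np.cross(a[1]-a[0],a[2]-a[0]);n/=np.linalg.norm(n)+1e-12
    k=abs((hi-a[0])@n)<.003
    if k.sum()>best: best=k.sum();B=k
for _ in range(3):
    c=hi[B].mean(0);n=np.linalg.svd(hi[B]-c)[2][2];n*=np.sign(n[2]);B=abs((hi-c)@n)<.003
yaw=np.arctan2(n[1],n[0]);th=np.arccos(n[2])
# wall circle: points 0.04..0.085 high
w=Q[(Q[:,2]>.05)&(Q[:,2]<.088)]
print(len(hi),best,"n",n.round(3),"yaw",yaw.round(3),"th",th.round(3),"c",c.round(4))
ex=np.array([np.cos(yaw),np.sin(yaw)])
# along-normal constraint: hinge axis 4mm below plane at z=.098
# point on plane: (p-h).n=.004 , h=cup+78ex, z .098
d=(c[:2]@ex*np.sin(th)+c[2]*np.cos(th)-.004-.098*np.cos(th))/np.sin(th)
print("cup along ex",d-.078)
f=lambda p:np.hypot(w[:,0]-p[0],w[:,1]-p[1])-p[2]
s=least_squares(f,[.575,-.05,.067],loss="soft_l1",f_scale=.003);print("wall",s.x.round(4),s.x[:2]@ex, len(w))
ey=np.array([-ex[1],ex[0]]);L=hi[B];t=L[:,:2]@ey;print("lid lateral range",np.percentile(t,[1,50,99]),"cup lateral",s.x[:2]@ey)
E
python3 fit.py; python3 - <<'E'
from h import *
for cam in("scene","top"):
    viewer.grab_frame(cam)
    for n in("rack","bottle","ring_a","spoon","mug","board","lid"):
        print(cam,n,[(np.round(x["location"],3).tolist(),round(x["score"],2)) for x in nets.look_for(n,cam)][:3])
E
```

```text
4580 2712 n [ 0.729 -0.347  0.591] yaw -0.444 th 0.939 c [ 0.598  -0.0618  0.1632]
cup along ex 0.5313996933214634
wall [ 0.5696 -0.0467  0.0678] 0.5344818020687327 437
lid lateral range [0.14261874 0.2014115  0.25828357] cup lateral 0.20247620307555014
scene rack [([0.651, 0.205, 0.035], 0.94), ([0.59, -0.076, 0.019], 0.55), ([0.595, -0.063, 0.161], 0.23)]
scene bottle [([0.69, -0.198, 0.113], 0.84)]
scene ring_a [([0.664, -0.268, 0.036], 0.52), ([0.591, -0.23, 0.03], 0.48), ([0.5, -0.21, 0.034], 0.3)]
scene spoon [([0.498, -0.213, 0.034], 0.84)]
scene mug [([0.56, 0.444, 0.055], 0.65)]
scene board [([0.592, -0.078, 0.019], 0.74)]
scene lid [([0.593, -0.063, 0.163], 0.93), ([0.278, 0.201, 0.083], 0.73), ([0.24, -0.424, 0.086], 0.72)]
top rack [([0.637, 0.219, 0.039], 0.79)]
top bottle [([0.674, -0.176, 0.117], 0.71)]
top ring_a [([0.557, -0.088, 0.208], 0.73), ([0.595, -0.225, 0.036], 0.63), ([0.673, -0.176, 0.116], 0.58)]
top spoon [([0.496, -0.21, 0.029], 0.77)]
top mug [([0.556, 0.465, 0.048], 0.94), ([0.587, -0.009, 0.211], 0.69)]
top board [([0.54, 0.021, 0.02], 0.6)]
top lid [([0.594, -0.06, 0.169], 0.8), ([0.677, -0.177, 0.114], 0.73), ([0.266, -0.234, 0.088], 0.69)]
```

```bash
cat > go.py <<'E'
from h import *
from scipy.spatial.transform import Rotation as R
C=np.array([.568,-.046]);YAW=-.444
def axes(): return R.from_rotvec(r.get_obs()["orientation"]).as_matrix()
def w(x,y,z):   # cup frame mm about axis, z above board -> world
    c,s=np.cos(YAW),np.sin(YAW); return np.array([C[0]+c*x-s*y,C[1]+s*x+c*y,.018+z])
def delta(p,q,A=None): # tool-frame mm from p to q
    return ((axes() if A is None else A).T@(np.array(q)-p)*1e3).round(1).tolist()
E
python3 - <<'E'
from go import *
A=axes();print(A.round(3)); ex=w(1,0,0)-w(0,0,0)
a=np.degrees([np.arctan2(A[1,1],A[0,1]),YAW]);print("yaw of tool y, cup yaw deg",a)
p=r.get_obs()["tcp_pos"]; Rx=None
for turn in (0,):
    for th in (1.0,.94,.8,.6,.4,.2,0,-.03):
        X=110*np.cos(th)-4*np.sin(th)-14; z=80+110*np.sin(th)+4*np.cos(th)
        q=w(.078*1-X/1e3,0,z/1e3);print(th,q.round(4),delta(p,q));p=q
E
```

```text
[[ 0.     0.448  0.894]
 [-0.     0.894 -0.448]
 [-1.    -0.     0.   ]]
yaw of tool y, cup yaw deg [ 63.36936781 -25.4393261 ]
1.0 [ 0.6004 -0.0614  0.1927] [38.6, -460.8, 564.3]
0.94 [ 0.5954 -0.059   0.1892] [3.5, -0.1, -5.6]
0.8 [ 0.5845 -0.0538  0.1797] [9.5, -0.3, -12.1]
0.6 [ 0.5711 -0.0475  0.1634] [16.3, -0.3, -14.8]
0.4 [ 0.561  -0.0427  0.1445] [18.9, -0.2, -11.2]
0.2 [ 0.5544 -0.0396  0.1238] [20.7, -0.2, -7.3]
0 [ 0.5517 -0.0383  0.102 ] [21.8, -0.1, -3.0]
-0.03 [ 0.5517 -0.0382  0.0987] [3.3, -0.0, -0.1]
```

```bash
python3 -m pendant '[0,-30,0,0,0, 0,0,-10,12,0, 0,0,-20,25,0, 0,0,-30,38,0, 0,0,-30,38,0, 0,0,-30,38,0, 0,0,-30,38,0, 0,0,-30,38,0, 0,0,-30,38,0, 0,0,-30,38,0, 0,0,-30,38,0, 0,0,-30,38,0, 0,0,-30,38,0, 0,0,-30,38,0, 0,0,-30,38,0, 0,0,-30,38,0, 0,0,-30,38,0, 0,0,-11,15,0, 0,0,0,0,0]' 40
python3 - <<'E'
from go import *
p=r.get_obs()["tcp_pos"];print(p,axes().round(3),delta(p,w(.078-.042,0,.17)))
E
```

```text
clock: 3.88
tcp_pos: [0.6175, -0.0718, 0.2607]
orientation: [0.366, 1.54, -0.367]
contact_force: [0.3, 0.8, 0.1]
grip_width: -0.0001
[ 0.61753703 -0.07176826  0.26071863] [[-0.001  0.451  0.893]
 [-0.     0.893 -0.451]
 [-1.    -0.001 -0.001]] [72.7, 1.6, -19.8]
```

```bash
python3 -m pendant '[0,35,0,0,0, 0,34,0,0,0, 0,0,1.5,-12,0, 0,0,0,-12,0, 0,2,0,-6,0, 0,5,0,-6,0, 0,5,0,-6,0, 0,5,0,-5,0, 0,5,0,-5,0]'
```

```text
clock: 5.0
tcp_pos: [0.5719, -0.0458, 0.1699]
orientation: [0.365, 1.54, -0.365]
contact_force: [0.5, -0.3, 0.3]
grip_width: 0.0001
```

```bash
python3 -m pendant '[0,7,0,-6,0, 0,8,0,-6,0, 0,9,0,-5,0, 0,9,0,-5,0, 0,10,0,-4,0, 0,10,0,-3,0, 0,10,0,-2,0, 0,0,0,0,0]'
python3 - <<'E'
from go import *
im,d,P=cloud("scene"); cv2.imwrite("pics/s1.png",cv2.resize(im[200:360,240:440,::-1],None,fx=4,fy=4)[:600])
E
```

```text
clock: 6.0
tcp_pos: [0.5434, -0.0317, 0.1062]
orientation: [0.364, 1.542, -0.365]
contact_force: [0.2, -0.7, -0.3]
grip_width: 0.0
```

View pics/s1.png

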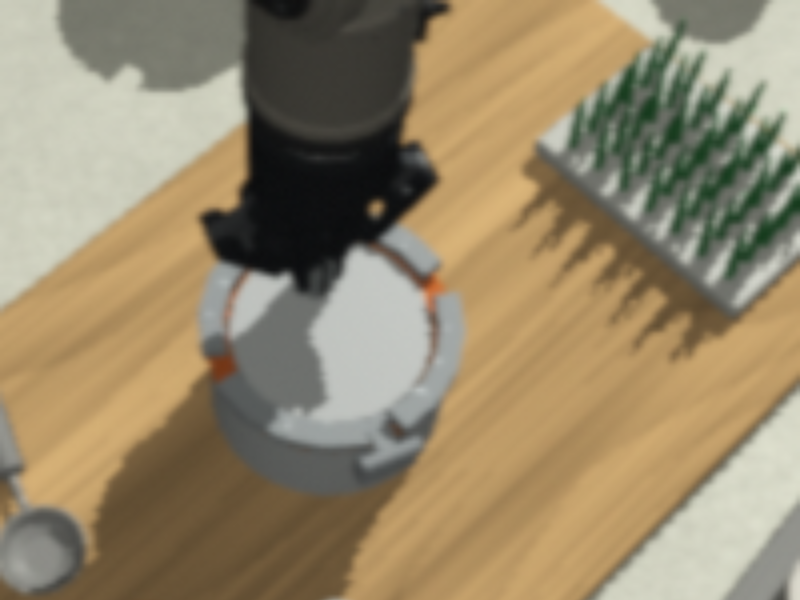

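The crop shows the lid nearly level under the fingertips (310,280), with the hinge at (390,445). I'll press the last few millimetres.

```bash
python3 -m pendant '[0,3,0,0,0, 0,3,0,0,0, 0,2,0,0,0, 0,2,0,0,0, 0,0,0,0,0]'
```

```text
clock: 6.68
tcp_pos: [0.5447, -0.0318, 0.1013]
orientation: [0.367, 1.54, -0.363]
contact_force: [-15.0, 1.7, 43.2]
grip_width: 0.0001
```

```bash
python3 -m pendant '[0,-6,0,0,0, 0,-40,0,0,0, 0,-60,0,-40,0, 0,-60,0,-60,0, 0,0,0,-60,0, 0,0,0,0,0]'
python3 - <<'E'
from go import *
from scipy.optimize import least_squares
for cam in("scene","top"):
    im,d,P=cloud(cam); np.save(cam+"1.npy",P)
    cv2.imwrite(f"pics/{cam}2.png",cv2.resize(im[220:350,250:410,::-1] if cam=="scene" else im[160:290,275:435,::-1],None,fx=4.6,fy=4.6))
    Q=P.reshape(-1,3); Q=Q[np.hypot(Q[:,0]-C[0],Q[:,1]-C[1])<.11]
    D=Q[(abs(Q[:,2]-.102)<.004)];Rm=Q[(Q[:,2]>.1065)&(Q[:,2]<.116)]
    s=least_squares(lambda p:np.hypot(Rm[:,0]-p[0],Rm[:,1]-p[1])-p[2],[*C,.0645],loss="soft_l1",f_scale=.003)
    print(cam,len(D),len(Rm),D.mean(0).round(4) if len(D) else 0,s.x.round(4))
    if len(D)>50:
        n=np.linalg.svd(D-D.mean(0),full_matrices=False)[2][2];print("n",(n*np.sign(n[2])).round(4))
    for n in("cup","lid_push","section_fl_top"):
        print(n,[(np.round(x["location"],3).tolist(),round(x["score"],2)) for x in nets.look_for(n,cam) if x["location"][0]>.45][:4])
E
```

```text
clock: 7.42
tcp_pos: [0.417, 0.0318, 0.2395]
orientation: [0.363, 1.542, -0.36]
contact_force: [0.0, 0.5, 0.1]
grip_width: -0.0004
scene 2095 807 [ 0.5714 -0.05    0.1014] [ 0.5673 -0.0487  0.065 ]
n [ 0.0019 -0.0033  1.    ]
cup [([0.577, -0.058, 0.101], 0.58)]
lid_push [([0.572, -0.052, 0.104], 0.93), ([0.576, -0.059, 0.102], 0.25)]
section_fl_top [([0.546, 0.015, 0.11], 0.57), ([0.505, -0.069, 0.107], 0.4)]
top 1069 466 [ 0.5752 -0.0552  0.1019] [ 0.5669 -0.0436  0.0641]
n [-0.0032  0.0042  1.    ]
cup [([0.576, -0.062, 0.099], 0.82)]
lid_push [([0.579, -0.056, 0.101], 0.67), ([0.677, -0.178, 0.115], 0.36)]
section_fl_top []
```

View pics/scene2.png

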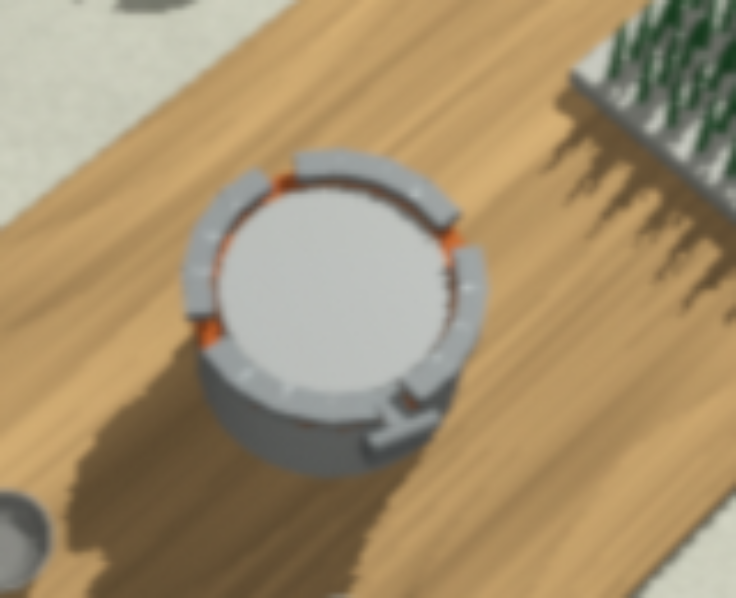

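View pics/top2.png

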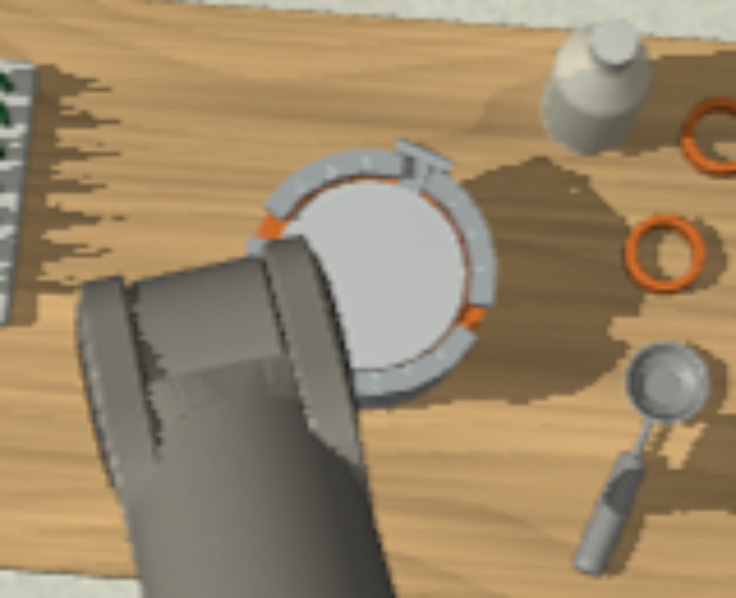

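Scene crop: the lid is flat with all four sections still standing proud and orange showing, and the hinge lug is at (400,430). The top crop agrees, and the cup hasn't moved (both fits within 3 mm). Now the rim.

```bash
python3 - <<'E'
from go import *
p=r.get_obs()["tcp_pos"]; print(p)
for n,a in (("fr",-135),("fl",135),("bl",45),("br",-45)):
    q=w(.066*np.cos(np.radians(a)),.066*np.sin(np.radians(a)),.107);print(n,q.round(4),delta(p,q));p=q
E
```

```text
[0.42090567 0.02986276 0.23921438]
fr [ 0.5058 -0.0681  0.125 ] [114.2, -49.3, 119.9]
fl [0.5459 0.0162 0.125 ] [-0.1, 93.3, -2.1]
bl [ 0.6302 -0.0239  0.125 ] [-0.0, 2.1, 93.3]
br [ 0.5901 -0.1082  0.125 ] [0.1, -93.3, 2.1]
```

```bash
python3 -m pendant '[0,0,-16,40,0, 0,0,-17,40,0, 0,40,-16,40,0, 0,50,0,0,0, 0,24,0,0,0, 0,8,0,0,0, 0,5,0,0,0, 0,0,0,0,0]'
```

```text
clock: 8.82
tcp_pos: [0.5063, -0.0673, 0.1131]
orientation: [0.365, 1.539, -0.364]
contact_force: [0.5, 0.2, 1.4]
grip_width: -0.0004
```

```bash
python3 -m pendant '[0,3,0,0,0, 0,2,0,0,0, 0,2,0,0,0, 0,2,0,0,0, 0,1.5,0,0,0, 0,1,0,0,0, 0,0,0,0,0, 0,0,0,0,0]'
```

```text
clock: 9.82
tcp_pos: [0.5063, -0.0672, 0.1028]
orientation: [0.366, 1.539, -0.363]
contact_force: [-5.3, 0.2, 18.4]
grip_width: -0.0001
```

```bash
python3 -m pendant '[0,-23,0,0,0, 0,0,45,-1,0, 0,0,48,-1,0, 0,11,0,0,0, 0,3,0,0,0, 0,2,0,0,0, 0,2,0,0,0, 0,2,0,0,0, 0,2,0,0,0, 0,1,0,0,0, 0,0,0,0,0, 0,0,0,0,0]'
```

```text
clock: 11.32
tcp_pos: [0.5449, 0.0159, 0.1028]
orientation: [0.367, 1.541, -0.365]
contact_force: [-8.0, 1.3, 18.4]
grip_width: -0.0003
```

```bash
python3 -m pendant '[0,-23,0,0,0, 0,0,1,45,0, 0,0,1,48,0, 0,11,0,0,0, 0,3,0,0,0, 0,2,0,0,0, 0,2,0,0,0, 0,2,0,0,0, 0,2,0,0,0, 0,1,0,0,0, 0,0,0,0,0, 0,0,0,0,0]'
```

```text
clock: 12.82
tcp_pos: [0.6298, -0.0234, 0.1033]
orientation: [0.365, 1.538, -0.364]
contact_force: [-2.8, -1.5, 12.4]
grip_width: 0.0001
```

```bash
python3 -m pendant '[0,1,0,0,0, 0,0,0,0,0, 0,-24,0,0,0, 0,0,-45,1,0, 0,0,-48,1,0, 0,11,0,0,0, 0,3,0,0,0, 0,2,0,0,0, 0,2,0,0,0, 0,2,0,0,0, 0,2,0,0,0, 0,2,0,0,0, 0,0,0,0,0, 0,0,0,0,0]'
```

```text
clock: 14.58
tcp_pos: [0.5908, -0.1073, 0.1029]
orientation: [0.364, 1.538, -0.363]
contact_force: [-8.4, -1.9, 23.4]
grip_width: -0.0
```

All four reached the stop height. I'll retreat and check.

```bash
python3 -m pendant '[0,-20,0,0,0, 0,-50,0,0,0, 0,-60,20,-50,0, 0,0,40,-45,0, 0,0,40,-45,0, 0,0,40,-45,0, 0,0,0,-40,0, 0,0,0,0,0, 0,0,0,0,0]'
python3 - <<'E'
from go import *
im,d,P=cloud("scene"); cv2.imwrite("pics/s3.png",cv2.resize(im[220:350,250:410,::-1],None,fx=4.6,fy=4.6))
P0=np.load("scene1.npy")
for nm,M in (("before",P0),("after",P)):
    Q=M.reshape(-1,3);Q=Q[abs(Q[:,2]-.105)<.012];x=Q[:,:2]-C;rr=np.hypot(*x.T);a=np.degrees(np.arctan2(x[:,1],x[:,0])-YAW)
    D=Q[rr<.045];n=np.linalg.svd(D-D.mean(0),full_matrices=False)[2][2];n*=np.sign(n[2])
    print(nm,"disc z",np.median(D[:,2]).round(4),"n",n.round(4))
    for s,c in (("fl",135),("fr",-135),("bl",45),("br",-45)):
        k=(abs((a-c+180)%360-180)<30)&(abs(rr-.0645)<.004);print(s,k.sum(),((np.median(Q[k,2])-np.median(D[:,2]))*1e3).round(2))
Q=P.reshape(-1,3);Q=Q[np.hypot(*(Q[:,:2]-C).T)<.078];Q=Q[(Q[:,2]>.1)];print("outline x,y mid",[(np.percentile(Q[:,i],[.5,99.5]).mean()).round(4) for i in(0,1)])
for n in("rack","bottle","ring_a","spoon","mug"):print(n,[np.round(x["location"],3).tolist() for x in nets.look_for(n,"scene")][:2])
E
```

```text
clock: 15.7
tcp_pos: [0.4599, 0.1103, 0.2169]
orientation: [0.364, 1.539, -0.363]
contact_force: [-0.4, -0.5, -0.1]
grip_width: -0.0
before disc z 0.1011 n [ 0.0035 -0.0019  1.    ]
fl 102 6.16
fr 96 7.02
bl 109 6.82
br 114 7.44
after disc z 0.1011 n [2.4e-03 2.0e-04 1.0e+00]
fl 88 1.94
fr 101 1.67
bl 109 2.02
br 114 1.77
outline x,y mid [np.float64(0.5675), np.float64(-0.0489)]
rack [[0.646, 0.205, 0.038]]
bottle [[0.691, -0.198, 0.112]]
ring_a [[0.593, -0.227, 0.029], [0.665, -0.266, 0.036]]
spoon [[0.497, -0.215, 0.032], [0.591, -0.107, 0.101]]
mug [[0.554, 0.44, 0.056]]
```

View pics/s3.png

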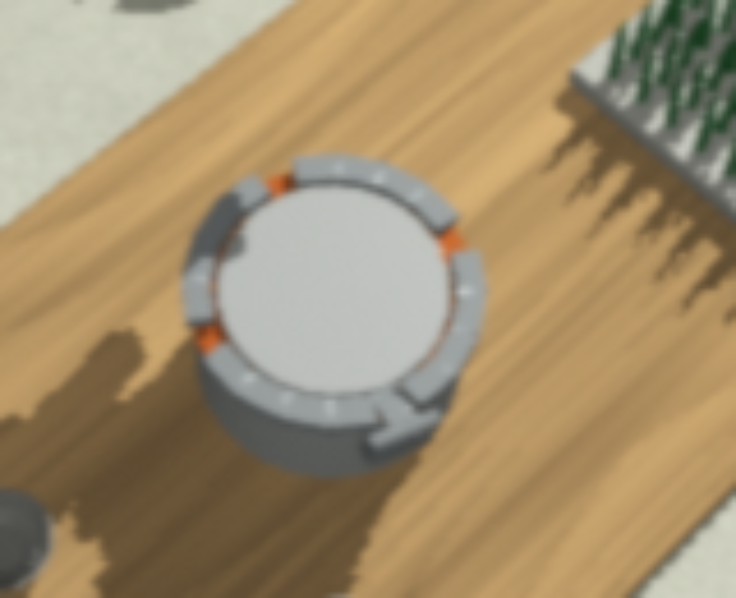

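The crop shows all four sections low against the disc, about 2 mm above it (6 to 7.4 mm before), and the cup in the same place. Orange shows only in the end gaps, and the robot is clear. Handing in.

```bash
python3 -c "
from bench import r
print(r.hand_in())"
```

```text
the job is handed in; nothing more can be done
None
```

I pushed the lid shut with the closed fingertips along its hinge arc, then pressed each rim section down to its stop at 12–23 N, and handed the job in at about 16 s.

- **Rim sections:** In the last depth picture they stood 1.7–2.0 mm above the disc. They stood 6.2–7.4 mm above it before pressing, and 2 mm means fully clicked down.
- **Lid:** It is level to about 0.003 rad.
- **Cup:** The rim fit after the lid was shut, and the rim outline at the end, both put it within about 3 mm of where it started.
- **Bystanders:** The rack, bottle, both rings, spoon and mug read within about 7 mm of their first positions, close to the networks' own error.
- **Contact:** The arm is clear, with wrist force near 0.

No check failed or disagreed. The peak force I read was about 46 N at the wrist, fingertips on the lid, when it first bottomed out. That is well under the 120 N wrist limit, and the 40 N limit covers only the arm and the gripper's body.

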